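Sweep the glue clamp's bed and pump the clamp onto a glued card stand

TASK

With the yellow scraper block, wipe the three loose wood chips off the clamp's metal bed into the green tray beside it, then stand the scraper back on its grey mat and let go of it. Then pump the clamp's orange trigger against the black handle until the orange pad has pushed the wooden card stand against the blue end stop and is itself pressed about half-way into its black cup, never right in; finish while still holding the trigger squeezed, not letting it go. Touch the chips only with the scraper, move the jaw only by its trigger, and leave the other things on the desk where they are.

Things in the scene. Friction and masses are not known exactly. Their poses are not given: they have to be found in the camera images.
- clamp: Ratchet bar clamp lying on the desk, fixed. Origin on the desk under the bar's axis; its y axis runs along the bar from handle end to end stop, x away from the robot across the bed, z up (all 'clamp' mm below are in this frame). Aluminium bed x -40 to 40, y -135 to 155, top at z 20, no rim. Blue housing x -25 to 25, y -110 to -30, up to z 75. A serrated bar on the axis at z 42 sticks out up to 110 mm behind it.
- stop_face (a point): middle of the foot of the blue end stop's face, clamp y 130, z 20; the stop spans x -35 to 35 and is 50 mm tall
- jaw (a joint): how far the serrated bar with cup and pad has advanced along the clamp's +y, m, 0 to 0.105. It stays where it is left (10 N to move it) and the trigger cannot draw it back. Uncompressed, the pad's face lies at clamp y = jaw, the cup's rim 14 mm behind. With the card stand seated on the end stop the pad touches it at jaw 0.080 and is pressed in half-way at 0.087.
- pad (a joint): how far the sprung orange pad is pressed back into the cup, m: 0 free (14 mm of orange shows in front of the cup), 0.014 right in. Spring 0.7 N per mm.
- trigger (a joint): trigger angle, rad: 0 released (a spring returns it), 0.30 fully squeezed. While the pawl bites, the jaw advances 4.5 mm per 0.1 rad. A full squeeze moves the pawl 13.5 mm; teeth are 12 mm apart, so the first stroke may lose up to 12 mm of pawl travel; after a full release a later stroke loses about 1.5 mm and a full squeeze advances the jaw 12 mm. It takes 5 to 20 N at the grip point.
- trigger_bar: orange round trigger bar, 12 mm thick, level at z = 55 mm. Origin on its vertical pivot pin, at x -45, y -64 in the clamp's frame; it runs 80 mm from there along its own -x.
- trigger_grip (a point): point on the trigger bar's centre line 60 mm from the pivot, where to squeeze; released at clamp x -105, y -64, z 55. Only the trigger moves: 18 mm towards the fixed handle in a full squeeze. Over their outer faces trigger and handle measure 49 mm released, 31 mm squeezed.
- handle_grip (a point): middle of the black handle opposite the trigger's grip point, clamp x -105, y -101, z 55. The handle is a level fixed bar 12 mm thick (y -107 to -95), x -20 to -135, z 40 to 70.
- pad_face (a point): centre of the front face of the orange pad (29 mm across), at the bar's height, 42 mm above the desk
- tray_mid (a point): middle of the green chip tray's inner floor, along the bed's +x side: inside clamp x 40 to 102, y -18 to 108, floor z 4, walls up to z 16, so below the bed's top
- pad_disc: the orange pad; its origin is the centre of its front face, y forward along the bar
- cup: the black cup on the bar's front end that the pad sinks into; origin where the pad's face is when free
- stand_block: wooden card stand just glued from two light halves and a dark middle strip, loose on the bed, 56 (x) x 50 (y) x 45 mm high; origin at the centre of its underside. It starts 0 to 6 mm short of the end stop; seated, its origin is at y = 105 mm in the clamp's frame. 0.16 kg.
- chip0: dark wood chip, 13 x 10 x 6 mm, lying loose on the bed between pad and card stand; origin at the centre of its underside. All three start with y 37 to 55 mm and x -22 to 22 mm in the clamp's frame.
- chip1: dark wood chip, 13 x 10 x 6 mm, lying loose on the bed between pad and card stand; origin at the centre of its underside. All three start with y 37 to 55 mm and x -22 to 22 mm in the clamp's frame.
- chip2: dark wood chip, 13 x 10 x 6 mm, lying loose on the bed between pad and card stand; origin at the centre of its underside. All three start with y 37 to 55 mm and x -22 to 22 mm in the clamp's frame.
- scraper: scraper block standing upright: yellow foot with a black rubber sole, 34 (x) x 36 (y) mm, 35 mm high, and on it a square wooden handle 24 x 24 mm up to 95 mm. Origin at the centre of its underside. About 0.12 kg.
- mat: grey felt mat, 100 x 100 mm, 3 mm thick, fixed on the desk, where the scraper stands; origin at the centre of its underside
- glue: white glue bottle, 36 mm across, 100 mm high; bystander, origin under its centre
- tea: amber drink bottle, 64 mm across, 190 mm high; bystander, origin under its centre
- phone: phone lying flat, 75 x 150 x 9 mm; bystander, origin under its centre
- mug: blue mug, 76 mm across, 90 mm high; bystander, origin under its centre
- stapler: red and black stapler, 140 x 34 x 44 mm; bystander, origin under its centre
- giftbox: small open black box with white filling, 120 x 90 x 50 mm; bystander, origin under its centre
Mind the look-alikes: they are no part of the job. What is shaped like the scraper but purple is not meant.

How it is judged:
By the outcome, as a careful person would: the job done as asked, in the order asked, and still so for the second after the job is handed in, while the arm keeps its last pose, push and grip.
It also fails if it takes over 64 s, if anything falls off the work surface, if the arm or the gripper's body presses on something with over 40 N, if the wrist force passes 120 N, or if a joint passes its speed limit or range.

ROBOT

A 7-joint arm with a two-finger parallel gripper is mounted at the origin on the work surface. World frame = base frame: x ahead of the robot, y to its left, z up, the work surface at z = 0. Lengths are in m, angles in rad, forces in N, time in s.
With the tool pointing down it reaches from about 0.4 to 0.875 m from the base axis. Payload 6.5 kg.
Tool frame: the origin (TCP) lies at the centre of the arm's flange, where the gripper is bolted on; the fingertips stand 173 mm ahead of it and the grasp point (between the pads) lies grip_depth ahead of it (grip_depth is the distance from the TCP to the grasp point, in m); z points along the fingers, y is the line along which they close (so a half turn about z gives the same grasp; the last joint's range is limited). The gripper opens to 85 mm and grips with 20 to 120 N. Pads are 22 mm wide; open, the fingers measure 114 mm over their backs; the gripper's body (76 mm by 85 mm) begins 54 mm behind the grasp point. The pads swing forward as they close: fully open they stand 13 mm farther back than shut.
Start: joints at [1.227, 0.536, -0.004, 1.538, 0.003, 1.067, -0.071], TCP at [0.178, -0.625, 0.405] pointing down, gripper open.
Joint ranges: [-2.7, 2.7], [-0.37, 2.16], [-1.27, 1.26], [0.24, 2.4], [-1.31, 4.45], [0.19, 1.91], [-2.76, 2.76]. Speed limits (rad/s): [2.39, 2.39, 3.14, 3.14, 3.14, 3.14, 3.14].

INTERFACE

Orientations are given as a unit quaternion [x, y, z, w].
In Python, from cell import observe, capture, job_done, grip_depth gives the robot as it stands.
- The arm moves only by the tool arm_command, never from a script. Its argument "plan" is text: rows parted by semicolons, each of 7 numbers parted by spaces: the shift along the tool's x, y, z scaled (see below), then the turn, a rotation vector about the tool's x, y, z scaled (see below), then the closure, from 0 (fully open) to 1 (shut). A call has 1 to 10 rows; each row shifts and turns the commanded pose from where the row before left it, along the tool's axes as they then stand; what a row does not reach is not made up. The controller multiplies each number of a shift by 0.06 m and each number of a turn by 10 degrees. A row lasts 1/8 s, in which the tool goes at most 62.5 mm and 10.7 degrees, less where a joint would pass 70% of its speed; a pose out of reach is approached as far as the arm can. A call with a number of a shift or a turn outside -1 to 1 is refused whole. A call with a gripper value outside its range is refused whole. The fingers move at their own pace and stop on an object; "grip_force" is the grip in N (left out, the last holds). Time passes only in rows, so rows that do not move let the fingers close. It gives the time, the measured TCP pose, the force, the opening and the grip force at its end, in the units of the state.
- observe(): the state, without advancing time (a new reading comes with each control period).
- capture(name): name is "side" or "top" or "wrist"; returns a dict with "img" (400x640x3 uint8, red, green, blue), "K" (3x3 intrinsics, pixels), "rvec" (rotation vector, rad) and "tvec" (3), from world to camera coordinates, as OpenCV has them; the wrist camera has in their place "hand_eye" (4x4, takes a point from camera to tool coordinates, whose origin is the TCP and whose axes are the flange's). Camera axes: x right, y down, z forward; pixel columns grow to the right and rows downward; lengths in m; the calibration is good to about 2 mm. A picture is of the moment at which its call begins: read the wrist's pose just before it. There is no depth.
- job_done(): hands the job in; it is judged then, once.
The state is a dict: "clock": time; "q": joint angles; "qd": joint speeds; "joint_torque": joint torques, N m; "position": TCP position; "ee_rot": TCP orientation; "ft_force": force on the tool from outside, world axes, zero at the start; "moment": the same for the moment, N m; "grip_width": opening from 0.0 (shut) to 1.0 (fully open); "finger_force": force on a finger pad.
Only numpy, scipy, OpenCV 4.12 (cv2) and the standard library are available. Lean on these libraries where they do the work, as an engineer would, in place of code of your own. Each camera call takes 0.05 s, during which the arm holds its last target. There are 200 camera calls.

## Working session

There is one attempt and no reset: what is moved stays moved. The work goes in short steps, Python scripts to look and compute and a tool call to move; the robot and the scene stay as the last step left them, time stands still between calls to the robot, and variables do not carry over. Pictures are saved under pics/ and viewed, at most 10 in all, crops included, and the job is handed in when it is done.

Besides the shell and the picture viewer there is one more tool, called after "Request:" as name(argument=value, ...), one argument or row to a line, values as JSON. arm_command: Moves the arm, as the interface text tells. Shifts and turns lie within -1 to 1; 1 stands for 0.06 m of shift or 10 degrees of turn. Its arguments: {"type":"object","properties":{"plan":{"type":"string"},"grip_force":{"type":"number"}},"required":["plan"]}

```bash
mkdir -p pics; ls
cat > h.py <<'E'
import numpy as np, cv2
from cell import observe, capture, grip_depth
from scipy.spatial.transform import Rotation as R
def save(n,img): cv2.imwrite('pics/'+n+'.png',img[:,:,::-1])
def cam(c,st=None):
    if 'rvec' in c:
        Rm=cv2.Rodrigues(np.array(c['rvec'],float))[0]; t=np.array(c['tvec'],float).ravel()
        return Rm.T, -Rm.T@t
    T=np.eye(4); T[:3,:3]=R.from_quat(st['ee_rot']).as_matrix(); T[:3,3]=st['position']
    M=T@np.array(c['hand_eye']); return M[:3,:3],M[:3,3]
def ray(c,px,z,st=None):
    Rm,o=cam(c,st); d=Rm@np.linalg.inv(c['K'])@np.array([px[0],px[1],1.]); return o+d*(z-o[2])/d[2]
def proj(c,P,st=None):
    Rm,o=cam(c,st); p=np.array(c['K'])@(Rm.T@(np.array(P,float)-o)); return p[:2]/p[2]
E
python3 - <<'E'
from h import *
s=observe(); print(s); print(grip_depth() if callable(grip_depth) else grip_depth)
for n in('side','top'):
    c=capture(n); save(n,c['img']); R_,o=cam(c); print(n,o.round(3),R_[:,2].round(2))
E
```

```text
pics
{'clock': 0.0, 'q': array([ 1.22680949,  0.53722802, -0.00443025,  1.53887026,  0.00258829,
        1.06727643, -0.07118085]), 'qd': array([-1.03525640e-03, -1.51282802e-03, -1.21652321e-03, -9.37494315e-05,
       -2.95940992e-05, -1.00019903e-04,  8.91407539e-04]), 'joint_torque': array([ 5.34361661e-04, -5.83415115e+01,  1.04914650e+00, -2.59102410e+01,
        1.24978158e-02,  9.64456267e-03,  2.90423122e-05]), 'position': array([ 0.1781607 , -0.62477001,  0.40377392]), 'ee_rot': array([ 9.90364000e-01,  1.38485953e-01, -1.84084593e-04, -8.68874705e-04]), 'ft_force': array([-0.43477438,  0.07891231,  0.78440011]), 'moment': array([-0.01604677, -0.02329798,  0.05244996]), 'finger_force': 0.0, 'grip_width': 1.0018349036497693}
0.1547
side [-0.245  1.057  1.024] [ 0.48 -0.64 -0.6 ]
top [0.284 0.028 1.299] [ 0.18 -0.   -0.98]
```

View pics/top.png

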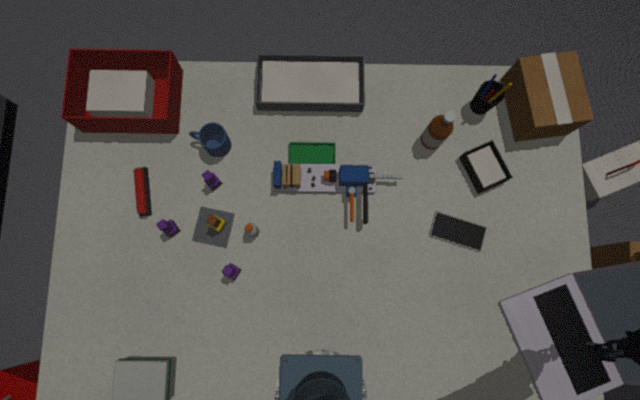

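View pics/side.png

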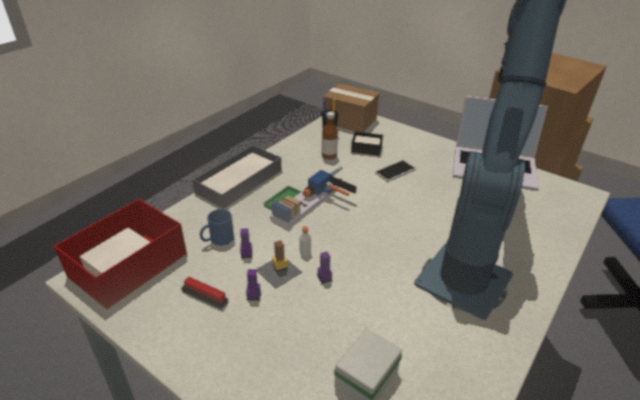

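Top view: the yellow scraper is at (215,223) on the grey mat. The look-alikes are purple, at (211,180), (168,228) and (231,271). The glue bottle is at (250,230). The clamp spans (275..375,177), with the tray at (312,153). I choose the yellow one.

```bash
cat > m.py <<'E'
from h import *
c=capture('top'); im=c['img']; hsv=cv2.cvtColor(im,cv2.COLOR_RGB2HSV)
def blobs(lo,hi,box,z,name,mn=8):
    x0,y0,x1,y1=box; m=np.zeros(hsv.shape[:2],np.uint8); m[y0:y1,x0:x1]=cv2.inRange(hsv,lo,hi)[y0:y1,x0:x1]
    for k in cv2.findContours(m,0,2)[0]:
        if cv2.contourArea(k)<mn: continue
        W=np.array([ray(c,p,z)[:2] for p in k[:,0].astype(float)],np.float32)
        r=cv2.minAreaRect(W); print(name,cv2.boundingRect(k),'ctr',np.round(r[0],4),'size',np.round(r[1],3),'ang',round(r[2],1))
blobs((40,80,40),(85,255,255),(270,130,360,200),.016,'tray')
blobs((100,120,40),(125,255,255),(265,150,300,200),.07,'stop')
blobs((100,120,40),(125,255,255),(330,150,385,200),.075,'housing')
blobs((2,130,100),(14,255,255),(335,180,365,230),.055,'trig')
blobs((22,130,80),(34,255,255),(190,200,240,245),.035,'scraper')
blobs((0,0,60),(180,50,125),(185,200,240,250),.003,'mat',100)
print(im[240,205],im[260,205],hsv[240,205])
a=cv2.resize(im[130:230,265:415],None,fx=5,fy=5,interpolation=cv2.INTER_CUBIC)
b=cv2.resize(im[165:285,150:265],None,fx=4,fy=4,interpolation=cv2.INTER_CUBIC)
save('a',a); save('b',b)
E
python3 m.py
```

```text
tray (289, 142, 46, 22) ctr [0.6632 0.0308] size [0.062 0.129] ang 0.8
stop (274, 162, 7, 25) ctr [0.5855 0.1234] size [0.067 0.016] ang 1.5
housing (340, 166, 29, 28) ctr [ 0.572  -0.0849] size [0.075 0.076] ang 0.8
trig (350, 194, 4, 27) ctr [ 0.5001 -0.0797] size [0.008 0.072] ang 89.9
scraper (215, 216, 10, 15) ctr [0.4544 0.2795] size [0.039 0.025] ang 2.9
mat (185, 200, 55, 50) ctr [0.4545 0.3073] size [0.138 0.156] ang 0.8
[69 73 72] [123 118 113] [83 14 73]
```

View pics/a.png

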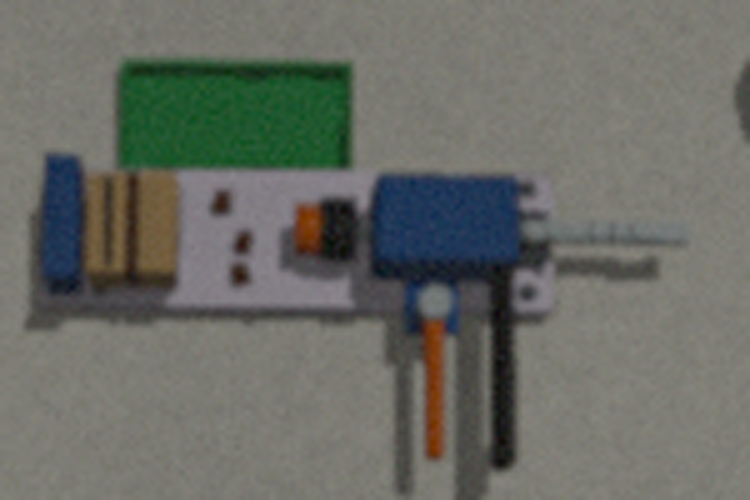

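View pics/b.png

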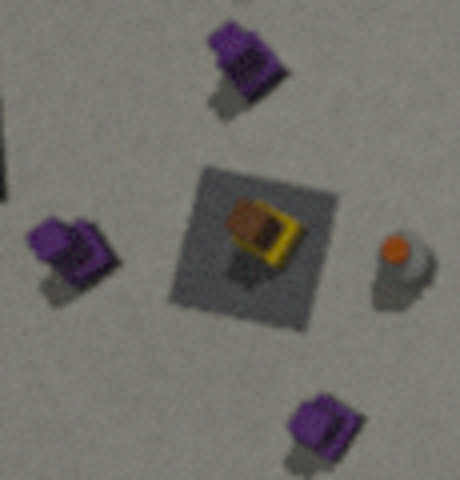

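The crops show the clamp almost aligned with the world axes, three chips between pad and stand, and the scraper (yellow foot, wood handle) near the mat's middle, yawed about 30°.

Run:
```python
from h import *
c=capture('wrist'); print(np.round(c['hand_eye'],3),np.round(c['K'],1))
t=capture('top')
A=lambda x,y:(265+x/5,130+y/5); B=lambda x,y:(150+x/4,165+y/4)
for n,p,z in[('mat',B(254,248),.003),('mat c1',B(205,167),.003),('mat c2',B(338,195),.003),('foot top R',B(303,229),.035),('foot bot',B(281,272),0.01),('handle top',B(246,218),.098),
 ('chip',A(221,202),.024),('chip',A(242,242),.024),('chip',A(239,275),.024),('bedL far',A(185,170),.02),('bedR far',A(550,178),.02),('bedL near',A(180,303),.02),('bedR near',A(550,310),.02),('trig tip',A(434,458),.06),('trig piv',A(434,300),.065),('handle tip',A(503,468),.07),('handle root',A(503,270),.07),('glue',B(396,249),.1)]:
    print(n,ray(t,p,z)[:2].round(4))
```

```text
[[ 0.002 -0.964 -0.267  0.069]
 [ 1.     0.002  0.     0.   ]
 [ 0.    -0.267  0.964  0.031]
 [ 0.     0.     0.     1.   ]] [[291.3   0.  319.5]
 [  0.  291.3 202.9]
 [  0.    0.    1. ]]
mat [0.4469 0.3021]
mat c1 [0.5039 0.3395]
mat c2 [0.4852 0.245 ]
foot top R [0.4564 0.2625]
foot bot [0.4295 0.281 ]
handle top [0.4545 0.2882]
chip [0.6083 0.0366]
chip [0.5854 0.0245]
chip [0.5664 0.0259]
bedL far [0.6277 0.0573]
bedR far [ 0.626  -0.1496]
bedL near [0.5508 0.0588]
bedR near [ 0.5496 -0.1488]
trig tip [ 0.4593 -0.08  ]
trig piv [ 0.5449 -0.0797]
handle tip [ 0.453  -0.1159]
handle root [ 0.561  -0.1167]
glue [0.4353 0.1898]
```

Request:
arm_command(
  plan="0 0 0 0 0 0.8 0; 0 0 0 0 0 0.8 0; 0.6 -0.8 0 0 0 0 0; 0.6 -0.8 0 0 0 0 0; 0.6 -0.8 0 0 0 0 0; 0.6 -0.8 0 0 0 0 0; 0.6 -0.8 0 0 0 0 0; 0.6 -0.8 0 0 0 0 0; 0.6 -0.8 0 0 0 0 0",
)

```text
clock: 1.38
position: [0.4316, -0.2878, 0.4049]
ee_rot: [1.0, -0.001, 0.0, 0.0]
ft_force: [0.6, 0.2, -0.1]
grip_width: 1.001
finger_force: 0.0
```

Request:
arm_command(
  plan="0.4 -0.8 0 0 0 0 0; 0.4 -0.8 0 0 0 0 0; 0.4 -0.8 0 0 0 0 0; 0.4 -0.8 0 0 0 0 0; 0.4 -0.8 0 0 0 0 0; 0.4 -0.8 0 0 0 0 0; 0 0 0 0 0 0 0",
)

```text
clock: 2.25
position: [0.5761, 0.0036, 0.4046]
ee_rot: [1.0, 0.003, 0.0, -0.002]
ft_force: [-1.1, -0.3, -0.1]
grip_width: 0.999
finger_force: 0.0
```

Run:
```python
from h import *
s=observe(); c=capture('wrist'); save('w1',c['img']); np.savez('w1',**c,st=np.r_[s['position'],s['ee_rot']])
print(s['position'],s['ee_rot'],s['q'])
```

```text
[0.57612427 0.00362688 0.40464785] [ 9.99993773e-01  3.15653017e-03  4.44657421e-04 -1.51397678e-03] [ 0.08183219  0.42088581 -0.21664739  1.73019912  0.1010762   1.00035681
 -1.73551211]
```

View pics/w1.png

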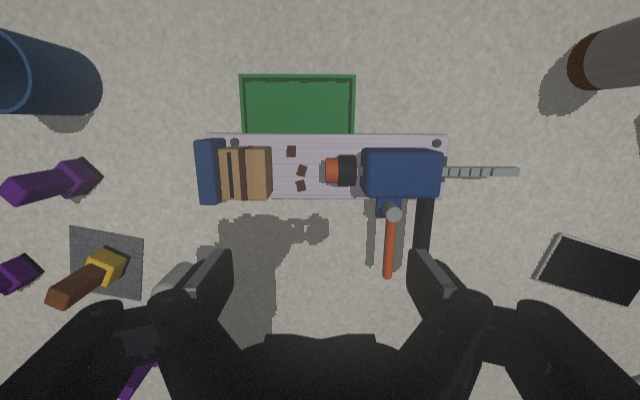

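The wrist view shows the bed from (210,134) to (447,135), chips at (291,151), (301,170) and (300,185), the trigger at (389,222..278), and the scraper foot at (106,265).

Run:
```python
from h import *
d=np.load('w1.npz'); st={'position':d['st'][:3],'ee_rot':d['st'][3:]}
c={k:d[k] for k in('K','hand_eye','img')}
hsv=cv2.cvtColor(c['img'],cv2.COLOR_RGB2HSV)
def blobs(lo,hi,box,z,name,mn=20):
    x0,y0,x1,y1=box; m=np.zeros(hsv.shape[:2],np.uint8); m[y0:y1,x0:x1]=cv2.inRange(hsv,lo,hi)[y0:y1,x0:x1]
    for k in cv2.findContours(m,0,2)[0]:
        if cv2.contourArea(k)<mn: continue
        W=np.array([ray(c,p,z,st)[:2] for p in k[:,0].astype(float)],np.float32)
        r=cv2.minAreaRect(W); print(name,cv2.boundingRect(k),'ctr',np.round(r[0],4),'size',np.round(r[1],3),'ang',round(r[2],1)); 
        if name=='scraper':
            ap=cv2.approxPolyDP(k,3,True)[:,0]; print([(p.tolist(),ray(c,p.astype(float),z,st)[:2].round(4).tolist()) for p in ap])
blobs((40,80,40),(85,255,255),(220,60,370,134),.016,'tray')
blobs((2,130,80),(14,255,255),(380,215,400,290),.055,'trig')
blobs((2,130,80),(14,255,255),(320,150,345,190),.05,'pad')
blobs((0,60,20),(20,255,130),(275,140,318,196),.026,'chip',10)
blobs((19,130,60),(34,255,255),(60,230,150,300),.035,'scraper')
for n,p,z in[('bedfarR',(447,136),.02),('bedfarL',(212,134),.02),('nearR',(380,199),.02),('nearL',(280,198),.02),('handle end R',(434,240),.07),('handle L',(416,240),.07),('mat',(68.5,226),.003),('mat',(143,240),.003),('mat',(139,300),.003),('standR',(272,180),.045),('stop',(222,180),.07)]: print(n,ray(c,p,z,st)[:2].round(4))
```

```text
tray (245, 80, 104, 53) ctr [0.6621 0.0321] size [0.058 0.119] ang 0.5
tray (239, 74, 117, 60) ctr [0.6649 0.0315] size [0.133 0.064] ang 90.0
trig (384, 221, 12, 58) ctr [ 0.4991 -0.0784] size [0.073 0.011] ang 0.2
pad (326, 159, 12, 23) ctr [ 0.5934 -0.0086] size [0.025 0.012] ang 0.8
chip (296, 181, 10, 10) ctr [0.5705 0.0279] size [0.011 0.009] ang 13.5
chip (297, 165, 10, 11) ctr [0.5889 0.0264] size [0.009 0.012] ang 71.8
chip (287, 146, 8, 10) ctr [0.6124 0.0393] size [0.008 0.011] ang 89.1
scraper (85, 249, 41, 38) ctr [0.4637 0.2833] size [0.042 0.053] ang 58.0
[([102, 249], [0.4881, 0.2789]), ([89, 256], [0.4783, 0.2973]), ([85, 265], [0.4656, 0.305]), ([92, 263], [0.4685, 0.2955]), ([105, 269], [0.4601, 0.2803]), ([101, 285], [0.4368, 0.29]), ([106, 286], [0.4354, 0.2837]), ([117, 275], [0.4517, 0.2664]), ([111, 276], [0.4501, 0.2744]), ([116, 266], [0.4646, 0.2654]), ([125, 259], [0.4746, 0.2521])]
bedfarR [ 0.6303 -0.1453]
bedfarL [0.6303 0.1323]
nearR [ 0.5527 -0.0712]
nearL [0.5529 0.0541]
handle end R [ 0.519  -0.1238]
handle L [ 0.5188 -0.1037]
mat [0.5067 0.3439]
mat [0.4873 0.246 ]
mat [0.3931 0.2663]
standR [0.5806 0.0591]
stop [0.585  0.1079]
```

Request:
arm_command(
  plan="0 0 0 0 0 -1 0; 0 0 0 0 0 -1 0; 0 0 0 0 0 -1 0; 0 0 0 0 0 -1 0; 0 0 0 0 0 -1 0; 0 0 0 0 0 -1 0; 0 0 0 0 0 -0.2 0",
)

```text
clock: 3.18
position: [0.5748, -0.0034, 0.4045]
ee_rot: [0.858, 0.514, -0.0, 0.0]
ft_force: [-0.1, -1.0, 0.6]
grip_width: 0.999
finger_force: 0.0
```

Request:
arm_command(
  plan="0.6 -0.78 0.1 0 0 0 0.2; 0.6 -0.78 0.1 0 0 0 0.2; 0.6 -0.78 0.1 0 0 0 0.2; 0.6 -0.78 0.1 0 0 0 0.2; 0.6 -0.78 0.1 0 0 0 0.2; 0 0 0 0 0 0 0.2; 0 0 0 0 0 0 0.2",
)

```text
clock: 4.05
position: [0.4539, 0.2663, 0.3746]
ee_rot: [0.858, 0.513, -0.0, 0.001]
ft_force: [-0.9, -0.0, 0.7]
grip_width: 0.8
finger_force: 0.0
```

Run:
```python
from h import *
s=observe(); c=capture('wrist'); save('w2',c['img']); np.savez('w2',**c,st=np.r_[s['position'],s['ee_rot']])
print(s['position'],s['ee_rot'],s['q'])
```

```text
[0.45386365 0.2662866  0.37458521] [ 8.58170917e-01  5.13363703e-01 -2.33253630e-04  5.76165026e-04] [-0.19824902  0.41588066 -0.52599338  1.86977064  0.25836636  0.92392906
 -1.33711177]
```

View pics/w2.png

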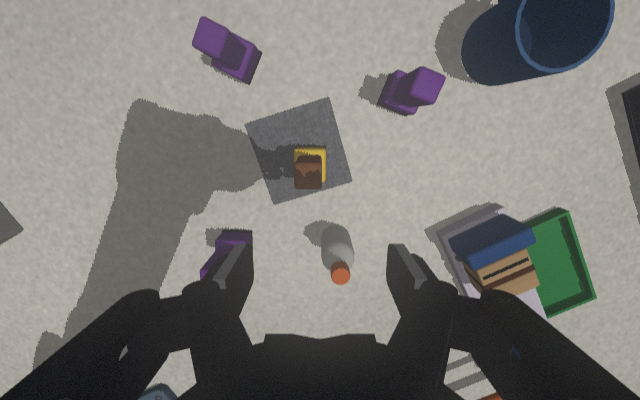

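The scraper is at (310,168), square with the image: yellow foot's far edge from (294,149) to (325,146), handle top around (308,172). The glue bottle is at (340,250).

Run:
```python
from h import *
d=np.load('w2.npz'); st={'position':d['st'][:3],'ee_rot':d['st'][3:]}
c={k:d[k] for k in('K','hand_eye','img')}
im=c['img']; save('c2',cv2.resize(im[90:300,240:380],None,fx=4,fy=4,interpolation=cv2.INTER_CUBIC)[:600])
hsv=cv2.cvtColor(im,cv2.COLOR_RGB2HSV)
for n,lo,hi,z in[('yel',(20,130,60),(34,255,255),.038),('wood',(3,70,30),(18,255,255),.098)]:
    m=np.zeros(hsv.shape[:2],np.uint8); m[135:200,280:340]=cv2.inRange(hsv,lo,hi)[135:200,280:340]
    k=max(cv2.findContours(m,0,2)[0],key=cv2.contourArea); ap=cv2.approxPolyDP(k,2,True)[:,0]
    print(n,[(p.tolist(),ray(c,p.astype(float),z,st)[:2].round(4).tolist()) for p in ap])
for p in[(246,125),(330,98),(352,182),(273,204)]: print('mat',ray(c,p,.003,st)[:2].round(4))
print('glue top',ray(c,(340,274),.1,st))
```

```text
yel [([295, 149], [0.4518, 0.3138]), ([296, 155], [0.4497, 0.3079]), ([299, 151], [0.4545, 0.31]), ([321, 156], [0.4722, 0.2948]), ([323, 181], [0.4616, 0.2704]), ([325, 150], [0.4787, 0.2983])]
wood [([299, 156], [0.4588, 0.3096]), ([311, 155], [0.468, 0.3056]), ([299, 156], [0.4588, 0.3096]), ([294, 164], [0.4518, 0.3058]), ([296, 187], [0.4436, 0.2877]), ([313, 188], [0.456, 0.28]), ([318, 183], [0.4619, 0.2819]), ([320, 186], [0.4622, 0.2787]), ([321, 161], [0.473, 0.2973]), ([297, 162], [0.4548, 0.306])]
mat [0.4123 0.3616]
mat [0.5091 0.3425]
mat [0.4886 0.2467]
mat [0.392  0.2676]
glue top [0.4394207  0.19663521 0.1       ]
```

View pics/c2.png

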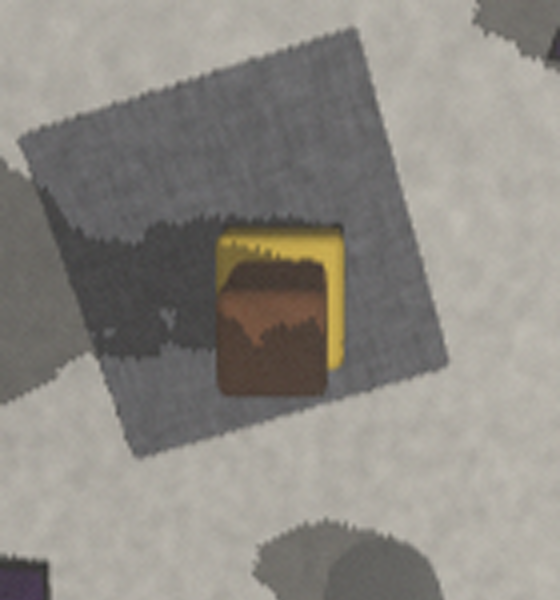

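The handle top is (294..322, 162..189) and the foot (294..326, 147..182), square with the tool.

Run:
```python
from h import *
d=np.load('w2.npz'); st={'position':d['st'][:3],'ee_rot':d['st'][3:]}
c={k:d[k] for k in('K','hand_eye','img')}
a=ray(c,(310,164.5),.038,st);b=ray(c,(308.1,175.7),.098,st)
Rt=R.from_quat(st['ee_rot']).as_matrix()
for p in(a,b): print(p,Rt.T@(p-st['position']))
print('w,l',[np.linalg.norm(ray(c,p,z,st)-ray(c,q,z,st)) for p,q,z in[((294,164),(326,164),.038),((310,147),(310,182),.038),((294,175),(322,175),.098)]])
s=observe();print(s['position'])
```

```text
[0.45782351 0.29238367 0.038     ] [ 0.02520086 -0.00910487  0.33655365]
[0.45746793 0.29141874 0.098     ] [ 0.02412298 -0.00891688  0.27655481]
w,l [np.float64(0.03353074644609297), np.float64(0.03675553489891725), np.float64(0.023809553784133387)]
[0.4542895  0.26567202 0.3746064 ]
```

Request:
arm_command(
  plan="0.42 -0.15 0.2 0 0 0 0.2; 0 0 0.8 0 0 0 0.2; 0 0 0.8 0 0 0 0.2; 0 0 0.5 0 0 0 0.2; 0 0 0.12 0 0 0 0.2; 0 0 0 0 0 0 0.2; 0 0 0 0 0 0 1; 0 0 0 0 0 0 1; 0 0 0 0 0 0 1; 0 0 0 0 0 0 1",
  grip_force=50,
)

```text
clock: 5.35
position: [0.4577, 0.294, 0.2304]
ee_rot: [0.858, 0.514, 0.001, 0.0]
ft_force: [0.5, -1.1, 6.6]
grip_width: 0.275
finger_force: 49.3
```

Request:
arm_command(
  plan="0 0 0 0 0 0 1; 0 0 0 0 0 0 1; 0 0 -0.3 0 0 0 1; 0 0 -0.9 0 0 0 1; 0 0 -0.5 0 0 0 1; 0 0 0 0 0 0 1",
)

```text
clock: 6.1
position: [0.4579, 0.2945, 0.3346]
ee_rot: [0.858, 0.514, 0.003, -0.0]
ft_force: [-0.3, 0.8, -1.1]
grip_width: 0.274
finger_force: 49.5
```

Run:
```python
from h import *
s=observe(); print(s['position'],R.from_quat(s['ee_rot']).as_matrix().round(4),s['grip_width']*85, s['finger_force'])
for n in('side','wrist'):
    c=capture(n); save('g'+n,c['img'])
    if n=='side':
        p=proj(c,s['position']-[0,0,.15]).astype(int); print(p); a=c['img'][max(p[1]-70,0):p[1]+70,p[0]-60:p[0]+60]
    else: b=c['img'][130:360,180:460]
a=cv2.resize(a,(429,500)); b=cv2.resize(b,(360,296)); b=np.vstack([b,np.zeros((204,360,3),np.uint8)])
save('g',np.hstack([a,b]))
```

```text
[0.45794641 0.29445796 0.33462631] [[ 0.4708  0.8822  0.0046]
 [ 0.8822 -0.4708  0.0029]
 [ 0.0047  0.0027 -1.    ]] 23.28158753453897 49.45503115653992
[276 219]
```

View pics/g.png

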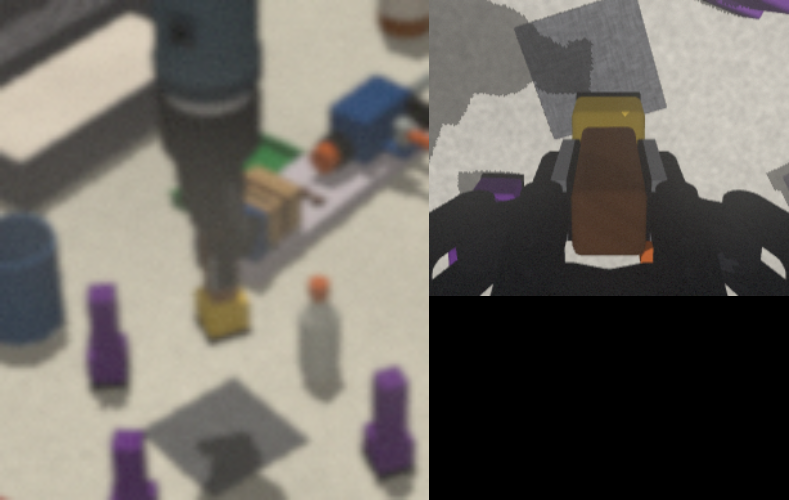

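Request:
arm_command(
  plan="0 0 -0.25 0 0 -1 1; 0 0 -0.25 0 0 -1 1; 0 0 -0.2 0 0 -0.8 1; -0.87 0.27 0 0 0 0 1; -0.87 0.27 0 0 0 0 1; -0.87 0.27 0 0 0 0 1; -0.87 0.27 0 0 0 0 1; -0.87 0.27 0 0 0 0 1; 0 0 0 0 0 0 1; 0 0 0 0 0 0 1",
)

```text
clock: 7.45
position: [0.5374, 0.0329, 0.3724]
ee_rot: [0.708, 0.707, -0.001, -0.001]
ft_force: [-0.7, 0.2, -1.1]
grip_width: 0.274
finger_force: 49.4
```

Run:
```python
from h import *
s=observe(); print(s['position'],R.from_quat(s['ee_rot']).as_matrix().round(4),s['q'])
c=capture('wrist'); save('w3',cv2.resize(c['img'][60:330,120:560],(800,490))); np.savez('w3',**c,st=np.r_[s['position'],s['ee_rot']])
```

```text
[0.53742387 0.03294068 0.37238917] [[ 1.5e-03  1.0e+00 -2.4e-03]
 [ 1.0e+00 -1.5e-03  7.0e-04]
 [ 7.0e-04 -2.4e-03 -1.0e+00]] [ 0.31738321  0.45424027 -0.59295624  1.8377664   0.30606216  0.94409117
 -0.41233046]
```

View pics/w3.png

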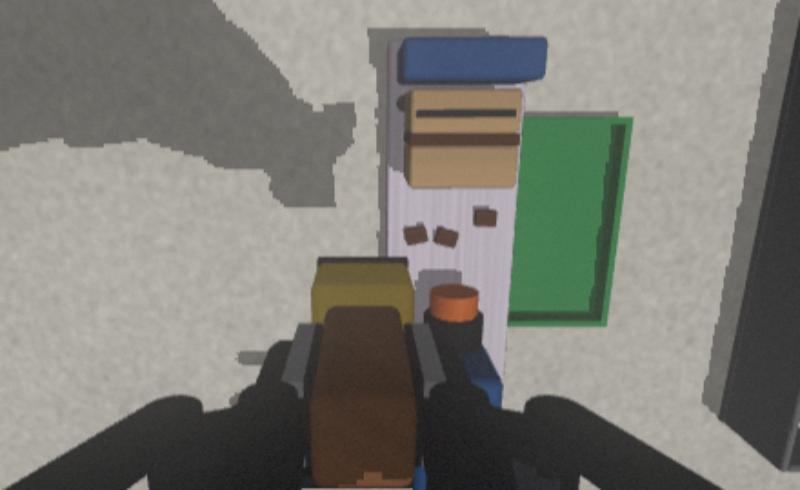

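The view shows the scraper held upright, its sole edge at crop (318..408,261), with chips at (415,234), (446,237) and (485,217). The pad is at (454,302) and the stand's near face at y≈187.

Run:
```python
from h import *
d=np.load('w3.npz'); st={'position':d['st'][:3],'ee_rot':d['st'][3:]}
c={k:d[k] for k in('K','hand_eye')}
f=lambda u,v:(120+u*.55,60+v*.551)
O=np.array([.590,-.014,0])
for n,p,z in[('chipR',(485,217),.024),('chipM',(446,237),.024),('chipL',(415,234),.024),('soleL',(318,261),.145),('soleR',(408,261),.145),('standface top L',(408,187),.065),('standface R',(516,187),.065),('pad top',(453,318),.042),('bedL',(386,240),.02),('bedR',(518,210),.02),('trayTR',(633,118),.016),('trayBR',(606,326),.016)]:
    w=ray(c,f(*p),z,st); print(n,w[:2].round(4),'clamp',((w-O)*1000).round(1)[:2])
```

```text
chipR [0.6119 0.0396] clamp [21.9 53.6]
chipM [0.5888 0.0271] clamp [-1.2 41.1]
chipL [0.5697 0.029 ] clamp [-20.3  43. ]
soleL [0.5205 0.0458] clamp [-69.5  59.8]
soleR [0.5551 0.0459] clamp [-34.9  59.9]
standface top L [0.5613 0.0635] clamp [-28.7  77.5]
standface R [0.6175 0.0635] clamp [27.5 77.5]
pad top [ 0.5923 -0.019 ] clamp [ 2.3 -5. ]
bedL [0.5522 0.0243] clamp [-37.8  38.3]
bedR [0.6328 0.0432] clamp [42.8 57.2]
trayTR [0.6978 0.0978] clamp [107.8 111.8]
trayBR [ 0.6982 -0.035 ] clamp [108.2 -21. ]
```

Request:
arm_command(
  plan="0.09 -0.02 0.4 0 0 0 1; 0 0 0.8 0 0 0 1; 0 0 0.6 0 0 0 1; 0 0 0.22 0 0 0 1; 0 0 0 0 0 0 1; 0 0 0 0 0 0 1",
)

```text
clock: 8.25
position: [0.5374, 0.0386, 0.2537]
ee_rot: [0.707, 0.707, 0.001, 0.001]
ft_force: [0.4, 0.0, -1.4]
grip_width: 0.277
finger_force: 49.4
```

Request:
arm_command(
  plan="0 0 0.08 0 0 0 1; 0 0 0 0 0 0 1; 0 0.2 0 0 0 0 1; 0 0.2 0 0 0 0 1; 0 0.2 0 0 0 0 1; 0 0.2 0 0 0 0 1; 0 0.2 0 0 0 0 1; 0 0.2 0 0 0 0 1",
)

```text
clock: 9.25
position: [0.6095, 0.038, 0.2475]
ee_rot: [0.708, 0.707, -0.0, -0.0]
ft_force: [-0.7, 0.0, 1.0]
grip_width: 0.273
finger_force: 49.7
```

Request:
arm_command(
  plan="0 0.2 0 0 0 0 1; 0 0.2 0 0 0 0 1; 0 0 0 0 0 0 1; 0 0 0 0 0 0 1",
)

```text
clock: 9.75
position: [0.6328, 0.038, 0.2474]
ee_rot: [0.708, 0.707, 0.0, 0.0]
ft_force: [0.5, -0.1, -0.8]
grip_width: 0.281
finger_force: 49.5
```

```bash
cat > chips.py <<'E'
from h import *
s=observe(); c=capture('wrist'); hsv=cv2.cvtColor(c['img'],cv2.COLOR_RGB2HSV)
import sys; O=np.array([.591,-.014,0])
np.savez(sys.argv[1],**c,st=np.r_[s['position'],s['ee_rot']])
m=cv2.inRange(hsv,(0,60,20),(20,255,140))
for k in cv2.findContours(m,0,2)[0]:
    M=cv2.moments(k)
    if not 15<M['m00']<500: continue
    p=(M['m10']/M['m00'],M['m01']/M['m00'])
    a=(ray(c,p,.024,s)-O)*1000; b=(ray(c,p,.008,s)-O)*1000
    if abs(a[0])<130 and -60<a[1]<150: print(np.round(p),M['m00'],'bed',a.round()[:2],'tray',b.round()[:2])
print(s['position'],s['clock'])
E
python3 chips.py w4
```

```text
[245. 282.] 27.5 bed [-12.   6.] tray [-17.  -4.]
[351. 220.] 187.0 bed [65. 54.] tray [67. 49.]
[0.63282266 0.03796605 0.24741944] 9.75
```

Request:
arm_command(
  plan="0 0 -0.5 0 0 0 1; 0 -0.5 -0.8 0 0 0 1; 0 -0.9 -0.6 0 0 0 1; 0 -0.9 0 0 0 0 1; 0 0 0 0 0 0 1; 0 0 0 0 0 0 1",
)

```text
clock: 10.55
position: [0.497, 0.0379, 0.3604]
ee_rot: [0.708, 0.707, 0.0, 0.0]
ft_force: [0.5, -0.0, -0.8]
grip_width: 0.276
finger_force: 49.8
```

```bash
python3 chips.py w5
```

```text
[405. 232.] 271.5 bed [3. 2.] tray [ 8. -5.]
[458. 188.] 178.5 bed [56. 51.] tray [64. 47.]
[0.49695455 0.03794522 0.36039139] 10.55
```

Run:
```python
from h import *
d=np.load('w5.npz'); st={'position':d['st'][:3],'ee_rot':d['st'][3:]}; c={k:d[k] for k in('K','hand_eye','img')}
O=np.array([.591,-.014,0]); hsv=cv2.cvtColor(c['img'],cv2.COLOR_RGB2HSV)
q=np.array([proj(c,O+np.array(p)/1000,st) for p in[(46,-14,4),(98,-14,4),(98,104,4),(46,104,4)]]); b=q.astype(int); print(b)
m=np.zeros(hsv.shape[:2],np.uint8); cv2.fillConvexPoly(m,b,255)
n=cv2.bitwise_and(m,cv2.bitwise_not(cv2.inRange(hsv,(45,60,0),(85,255,255))))
for k in cv2.findContours(n,0,2)[0]:
    M=cv2.moments(k)
    if M['m00']>8: p=(M['m10']/M['m00'],M['m01']/M['m00']); print('tray',np.round(p),M['m00'],((ray(c,p,.01,st)-O)*1000).round()[:2],cv2.minAreaRect(k)[1],hsv[int(p[1]),int(p[0])])
# bed between pad and stand
b=np.array([proj(c,O+np.array(p)/1000,st) for p in[(-38,22,20),(38,22,20),(38,76,20),(-38,76,20)]]).astype(int)
m[:]=0; cv2.fillConvexPoly(m,b,255); v=hsv[...,1]
n=cv2.bitwise_and(m,cv2.inRange(hsv,(0,45,0),(180,255,255)))
for k in cv2.findContours(n,0,2)[0]:
    M=cv2.moments(k)
    if M['m00']>8: p=(M['m10']/M['m00'],M['m01']/M['m00']); print('bed',np.round(p),M['m00'],((ray(c,p,.02,st)-O)*1000).round()[:2],hsv[int(p[1]),int(p[0])])
x0,y0,w,h=cv2.boundingRect(q.astype(int)); 
for y in range(170,208,2): print(''.join('#' if not(45<=hsv[y,x,0]<=85 and hsv[y,x,1]>60) else '.' for x in range(430,490)))
```

```text
[[435 237]
 [478 237]
 [494 136]
 [446 136]]
tray [456. 189.] 279.5 [60. 47.] (21.0, 20.0) [11 74 76]
tray [446. 161.] 261.0 [46. 79.] (8.171934127807617, 102.25960540771484) [ 17  93 161]
bed [414. 166.] 279.0 [ 8. 74.] [ 16  90 168]
##################..........................................
##############..............................................
##############..............................................
#############...............................................
#############...........######.##...........................
#############.........##############........................
#############.........##############........................
############..........#############.........................
############..........#############.........................
############..........#############.........................
############...####################.........................
############...####################.........................
###########....###################..........................
###########....###################..........................
###########......########...................................
###########................................................#
##########..................................................
##########..................................................
##########.................................................#
```

Run:
```python
from h import *
d=np.load('w5.npz'); hsv=cv2.cvtColor(d['img'],cv2.COLOR_RGB2HSV)
for y in range(176,202): print(''.join('.' if 45<=h<=85 and s>60 and v>70 else ',' if 35<=h<=95 else chr(97+min(int(v)//12,25)) for h,s,v in hsv[y,440:472]))
```

```text
ppp.............................
ppo.............................
ppo...........,,,,,,,,,.........
ppo..........,eggfggffff,,......
ppn.........,efghgghgghhgh......
pp,.........,ffhhhhhhhhhhg......
pp,.........,ffhhhhhhhhhhg......
pp,.........,fghhhhhhhhhh.......
pp..........feghhhhhhhhhh.......
pp..........ffhhhhhhhhhhh.......
po..........ffhhhhihhhhhh.......
po..........,eghhhhghhghh.......
po..........efggggggggggh.......
pn....,,..,,eeghhghhhhghh.......
p,...,ffffffffhhhhhhhhhhg.......
p,....fffeffffghhhhhhhhhg.......
p,...,ffffgggghhhhhhhhhh,.......
p....,ffffghhhhhhhhhhhhh........
p....,ffffghhhhhhhhhhhhh........
o....,ffffghhhhhhhihhhhh........
o....fffefhhhhhh,,h,hhhh........
o....,ffffhhhhg.................
,......,ffhhhhg.................
,........fihhh..................
,...............................
,...............................
```

Request:
arm_command(
  plan="0.89 -0.15 0 0 0 0 1; 0.89 -0.15 0 0 0 0 1; 0.89 -0.15 0 0 0 0 1; 0.89 -0.15 0 0 0 0 1; 0.89 -0.15 0 0 0 0 1; 0 0 0 0 0 0 1; 0 0 0.9 0 0 0 1; 0 0 0.85 0 0 0 1; 0 0 0.2 0 0 0 1; 0 0 0 0 0 0 1",
)

```text
clock: 11.85
position: [0.4528, 0.3052, 0.2433]
ee_rot: [0.708, 0.706, -0.0, -0.0]
ft_force: [-0.1, 0.7, -1.6]
grip_width: 0.277
finger_force: 49.6
```

Request:
arm_command(
  plan="0 0 0.15 0 0 0 1; 0 0 0.04 0 0 0 1; 0 0 0 0 0 0 1; 0 0 0 0 0 0 1",
)

```text
clock: 12.35
position: [0.4523, 0.3053, 0.2322]
ee_rot: [0.708, 0.707, 0.0, 0.0]
ft_force: [0.3, 1.2, -1.3]
grip_width: 0.272
finger_force: 49.6
```

Request:
arm_command(
  plan="0 0 0.03 0 0 0 1; 0 0 0 0 0 0 1; 0 0 0 0 0 0 1",
)

```text
clock: 12.72
position: [0.4523, 0.3054, 0.2304]
ee_rot: [0.708, 0.707, 0.0, 0.0]
ft_force: [-1.5, -2.2, 6.2]
grip_width: 0.272
finger_force: 50.4
```

Request:
arm_command(
  plan="0 0 0 0 0 0 0.5; 0 0 0 0 0 0 0.5; 0 0 0 0 0 0 0.45; 0 0 -0.2 0 0 0 0.45; 0 0 -0.6 0 0 0 0.45; 0 0 -0.9 0 0 0 0.45; 0 0 -0.5 0 0 0 0.45; 0 0 0 0 0 0 0.45",
)

```text
clock: 13.72
position: [0.4527, 0.3059, 0.3651]
ee_rot: [0.708, 0.707, 0.003, 0.001]
ft_force: [0.0, 0.2, -1.6]
grip_width: 0.552
finger_force: 0.0
```

Run:
```python
from h import *
s=observe(); c=capture('wrist'); hsv=cv2.cvtColor(c['img'],cv2.COLOR_RGB2HSV)
print(s['position'],s['q'])
for n,lo,hi,z in[('yel',(20,110,50),(34,255,255),.038),('wood',(3,60,25),(18,255,200),.098)]:
    for k in cv2.findContours(cv2.inRange(hsv,lo,hi),0,2)[0]:
        if cv2.contourArea(k)>80:
            p=cv2.boundingRect(k); print(n,p,cv2.contourArea(k),ray(c,(p[0]+p[2]/2,p[1]+p[3]/2),z,s)[:2].round(3))
c=capture('top');hsv=cv2.cvtColor(c['img'],cv2.COLOR_RGB2HSV)
print('exp foot px',proj(c,(.4523,.3034,.038)))
```

```text
[0.45268716 0.30592595 0.36510947] [-0.17298615  0.49163262 -0.65709348  1.82462085  0.36578069  0.94317223
 -0.99132557]
yel (302, 174, 32, 35) 358.5 [0.454 0.305]
wood (430, 372, 37, 22) 360.5 [0.586 0.119]
wood (426, 362, 29, 8) 180.0 [0.575 0.14 ]
wood (293, 304, 19, 25) 369.0 [0.439 0.198]
wood (304, 184, 28, 39) 961.0 [0.454 0.309]
exp foot px [210.48014906 223.39514575]
```

Request:
arm_command(
  plan="-0.98 0.08 0 0 0 0 0.3; -0.98 0.08 0 0 0 0 0.2; -0.98 0.08 0 0 0 0 0; -0.98 0.08 0 0 0 0 0; -0.98 0.08 0 0 0 0 0; -0.98 0.08 0 0 0 0 0; -0.98 0.08 0 0 0 0 0; 0 0 0 0 0 1 0; 0 0 0 0 0 1 0; 0 0 0 0 0 1 0",
)

```text
clock: 15.08
position: [0.4845, -0.1066, 0.3607]
ee_rot: [0.868, 0.497, -0.001, -0.001]
ft_force: [-0.2, 0.7, -0.4]
grip_width: 1.0
finger_force: 0.0
```

Request:
arm_command(
  plan="0 0 0 0 0 1 0; 0 0 0 0 0 1 0; 0 0 0 0 0 1 0; 0 0 0 0 0 1 0; 0 0 0 0 0 1 0; 0 0 0 0 0 1 0; 0 0 0 0 0 0 0; 0 0 0 0 0 0 0",
)

```text
clock: 16.08
position: [0.4849, -0.1063, 0.3613]
ee_rot: [1.0, 0.001, -0.001, -0.0]
ft_force: [-0.4, 0.2, 0.2]
grip_width: 1.002
finger_force: 0.0
```

```bash
cat > pad.py <<'E'
from h import *
import sys
s=observe(); c=capture('wrist'); hsv=cv2.cvtColor(c['img'],cv2.COLOR_RGB2HSV)
O=np.array([.591,-.014,0]); np.savez(sys.argv[1],**c,st=np.r_[s['position'],s['ee_rot']])
print(s['clock'],s['position'].round(4),R.from_quat(s['ee_rot']).as_matrix()[0].round(4))
m=cv2.inRange(hsv,(1,130,60),(15,255,255))
for k in cv2.findContours(m,0,2)[0]:
    if cv2.contourArea(k)<25: continue
    W=np.array([(ray(c,p,.055,s)-O)[:2]*1000 for p in k[:,0].astype(float)])
    print(cv2.boundingRect(k),cv2.contourArea(k),'z55 clamp x',W[:,0].min().round(1),W[:,0].max().round(1),'y',W[:,1].min().round(1),W[:,1].max().round(1))
E
python3 pad.py w6
```

```text
16.075 [ 0.4849 -0.1063  0.3613] [ 1.      0.0021 -0.0014]
(283, 139, 14, 79) 798.0 z55 clamp x -128.9 -53.1 y -69.5 -58.2
(201, 62, 16, 27) 320.0 z55 clamp x -9.4 11.6 y -0.8 11.9
```

Request:
arm_command(
  plan="0 0 0.6 0 0 0 0; 0 0 0.9 0 0 0 0; 0 0 0.7 0 0 0 0; 0 0 0.3 0 0 0 0; 0 0 0 0 0 0 0; 0 0 0 0 0 0 0",
  grip_force=40,
)

```text
clock: 16.88
position: [0.4856, -0.1065, 0.2127]
ee_rot: [1.0, -0.0, 0.001, 0.0]
ft_force: [1.3, -0.4, -0.1]
grip_width: 1.001
finger_force: 0.0
```

```bash
python3 pad.py w7; python3 -c "
from h import *
print(observe()['q'],observe()['ft_force'])"
```

```text
16.875 [ 0.4856 -0.1065  0.2127] [ 1.0e+00 -8.0e-04  1.1e-03]
(241, 161, 33, 156) 3524.0 z55 clamp x -130.9 -52.9 y -70.0 -58.1
(45, 0, 50, 62) 1649.5 z55 clamp x -13.4 7.6 y -3.2 12.5
[ 0.27571066  0.60015649 -0.18773805  2.04174337  0.21526259  0.51606794
 -1.63930849] [ 0.52347109 -0.14658391  0.460183  ]
```

Request:
arm_command(
  plan="0 -0.02 0 0 0 0 0.4; 0 0 0 0 0 0 0.5; 0 0 0 0 0 0 0.6; 0 0 0 0 0 0 0.7; 0 0 0 0 0 0 0.7; 0 0 0 0 0 0 0.7",
)

```text
clock: 17.68
position: [0.4857, -0.1048, 0.2139]
ee_rot: [1.0, 0.0, 0.001, 0.0]
ft_force: [-4.1, 1.1, 19.4]
grip_width: 0.365
finger_force: 37.5
```

```bash
python3 pad.py w8; python3 -c "
from h import *
s=observe();print(s['ft_force'],s['grip_width']*85,s['finger_force'])"
```

```text
17.675 [ 0.4857 -0.1048  0.2139] [1.0e+00 5.0e-04 1.6e-03]
(253, 154, 72, 155) 3591.0 z55 clamp x -126.9 -49.9 y -93.4 -61.7
(21, 0, 51, 63) 1637.0 z55 clamp x -13.6 8.0 y 8.6 24.6
[-4.61488167  1.35517581 19.7447592 ] 31.098865057293896 37.524869441986084
```

Request:
arm_command(
  plan="0 0 0 0 0 0 0.1; 0 0 0 0 0 0 0.1; 0 0 0 0 0 0 0.1; 0 0 0 0 0 0 0.1; 0 0 0 0 0 0 0.1; 0 0 0 0 0 0 0.7; 0 0 0 0 0 0 0.7; 0 0 0 0 0 0 0.7; 0 0 0 0 0 0 0.7; 0 0 0 0 0 0 0.7",
  grip_force=35,
)

```text
clock: 18.98
position: [0.4854, -0.1049, 0.2134]
ee_rot: [1.0, 0.001, 0.0, 0.0]
ft_force: [-5.2, 1.3, 19.4]
grip_width: 0.364
finger_force: 34.2
```

```bash
python3 pad.py w9
```

```text
18.975 [ 0.4854 -0.1049  0.2134] [1.0e+00 1.1e-03 5.0e-04]
(252, 153, 72, 156) 3620.5 z55 clamp x -126.9 -49.8 y -93.0 -61.5
(0, 0, 42, 65) 1261.0 z55 clamp x -14.9 7.3 y 20.1 34.4
```

Request:
arm_command(
  plan="0 0 0 0 0 0 0.1; 0 0 0 0 0 0 0.1; 0 0 0 0 0 0 0.1; 0 0 0 0 0 0 0.1; 0 0 0 0 0 0 0.1; 0 0 0 0 0 0 0.7; 0 0 0 0 0 0 0.7; 0 0 0 0 0 0 0.7; 0 0 0 0 0 0 0.7; 0 0 0 0 0 0 0.7",
)

```text
clock: 20.27
position: [0.4855, -0.1049, 0.2134]
ee_rot: [1.0, 0.001, 0.0, 0.0]
ft_force: [-5.9, 1.9, 20.2]
grip_width: 0.365
finger_force: 34.2
```

Request:
arm_command(
  plan="0 0 0 0 0 0 0.1; 0 0 0 0 0 0 0.1; 0 0 0 0 0 0 0.1; 0 0 0 0 0 0 0.1; 0 0 0 0 0 0 0.1; 0 0 0 0 0 0 0.7; 0 0 0 0 0 0 0.7; 0 0 0 0 0 0 0.7; 0 0 0 0 0 0 0.7; 0 0 0 0 0 0 0.7",
)

```text
clock: 21.52
position: [0.4855, -0.1049, 0.2134]
ee_rot: [1.0, 0.001, 0.0, 0.0]
ft_force: [-5.2, 1.9, 20.2]
grip_width: 0.367
finger_force: 34.2
```

Request:
arm_command(
  plan="0 0 0 0 0 0 0.1; 0 0 0 0 0 0 0.1; 0 0 0 0 0 0 0.1; 0 0 0 0 0 0 0.1; 0 0 0 0 0 0 0.1; 0 0 0 0 0 0 0.7; 0 0 0 0 0 0 0.7; 0 0 0 0 0 0 0.7; 0 0 0 0 0 0 0.7; 0 0 0 0 0 0 0.7",
)

```text
clock: 22.78
position: [0.4855, -0.1049, 0.2134]
ee_rot: [1.0, 0.001, 0.0, 0.0]
ft_force: [-5.3, 0.9, 19.4]
grip_width: 0.371
finger_force: 34.2
```

Request:
arm_command(
  plan="0 0 0 0 0 0 0; 0 0 0 0 0 0 0; 0 0 0 0 0 0 0; 0 0 0 0 0 0 0; 0 0 -0.4 0 0 0 0; 0 0 -0.9 0 0 0 0; 0 -0.5 -0.8 0 0 0 0; 0 -0.5 -0.4 0 0 0 0; 0 0 0 0 0 0 0; 0 0 0 0 0 0 0",
)

```text
clock: 24.02
position: [0.485, -0.046, 0.3615]
ee_rot: [1.0, -0.001, -0.0, 0.0]
ft_force: [0.5, 0.1, -0.0]
grip_width: 1.001
finger_force: 0.0
```

```bash
python3 pad.py w10
python3 - <<'E'
from h import *
d=np.load('w10.npz'); st={'position':d['st'][:3],'ee_rot':d['st'][3:]}; c={k:d[k] for k in('K','hand_eye','img')}
O=np.array([.591,-.014,0])
a=np.array([proj(c,O+np.array([x,y,56])/1000,st) for x in(-45,30) for y in(40,150)]).astype(int)
x0,y0=a.min(0);x1,y1=a.max(0); print(x0,y0,x1,y1)
hsv=cv2.cvtColor(c['img'],cv2.COLOR_RGB2HSV)
y=int(proj(c,O+np.array([0,75,56])/1000,st)[1])
for x in range(x0,x1,1):
    print((x,round((ray(c,(x,y),.0565,st)-O)[1]*1000,1),*hsv[y,x]),end=' ')
save('f',cv2.resize(c['img'][max(0,y0-20):y1+20,x0-20:x1+40],None,fx=4,fy=4,interpolation=cv2.INTER_CUBIC)[:600,:800])
E
```

```text
24.025 [ 0.485  -0.046   0.3615] [ 1.e+00 -2.e-03 -8.e-04]
(35, 245, 34, 24) 522.5 z55 clamp x -184.6 -158.6 y 226.6 262.6
(347, 140, 13, 78) 724.0 z55 clamp x -128.6 -53.7 y -69.3 -58.7
(200, 62, 18, 31) 387.5 z55 clamp x -12.1 12.2 y 58.4 72.5
103 38 240 130
(103, np.float64(156.0), np.uint8(110), np.uint8(106), np.uint8(99)) (104, np.float64(155.1), np.uint8(109), np.uint8(103), np.uint8(97)) (105, np.float64(154.3), np.uint8(110), np.uint8(108), np.uint8(97)) (106, np.float64(153.4), np.uint8(110), np.uint8(107), np.uint8(98)) (107, np.float64(152.5), np.uint8(110), np.uint8(109), np.uint8(98)) (108, np.float64(151.7), np.uint8(110), np.uint8(108), np.uint8(99)) (109, np.float64(150.8), np.uint8(110), np.uint8(106), np.uint8(99)) (110, np.float64(149.9), np.uint8(110), np.uint8(108), np.uint8(97)) (111, np.float64(149.1), np.uint8(109), np.uint8(109), np.uint8(101)) (112, np.float64(148.2), np.uint8(110), np.uint8(110), np.uint8(97)) (113, np.float64(147.3), np.uint8(109), np.uint8(109), np.uint8(98)) (114, np.float64(146.4), np.uint8(112), np.uint8(111), np.uint8(99)) (115, np.f
[... 7674 characters left out ...]
), np.uint8(0), np.uint8(9), np.uint8(57)) (230, np.float64(45.6), np.uint8(0), np.uint8(14), np.uint8(55)) (231, np.float64(44.7), np.uint8(0), np.uint8(13), np.uint8(57)) (232, np.float64(43.8), np.uint8(170), np.uint8(14), np.uint8(55)) (233, np.float64(43.0), np.uint8(165), np.uint8(8), np.uint8(61)) (234, np.float64(42.1), np.uint8(165), np.uint8(9), np.uint8(58)) (235, np.float64(41.2), np.uint8(15), np.uint8(9), np.uint8(54)) (236, np.float64(40.3), np.uint8(165), np.uint8(9), np.uint8(54)) (237, np.float64(39.5), np.uint8(10), np.uint8(14), np.uint8(53)) (238, np.float64(38.6), np.uint8(30), np.uint8(15), np.uint8(50)) (239, np.float64(37.7), np.uint8(15), np.uint8(10), np.uint8(52))
```

Request:
arm_command(
  plan="0 0.5 0.4 0 0 0 0; 0 0.48 0.8 0 0 0 0; 0 0 0.9 0 0 0 0; 0 0 0.37 0 0 0 0; 0 0 0 0 0 0 0; 0 0 0 0 0 0 0.7; 0 0 0 0 0 0 0.7; 0 0 0 0 0 0 0.7; 0 0 0 0 0 0 0.7; 0 0 0 0 0 0 0.7",
)

```text
clock: 25.32
position: [0.4858, -0.1045, 0.2164]
ee_rot: [1.0, 0.0, 0.001, 0.001]
ft_force: [-5.6, -0.9, 19.2]
grip_width: 0.369
finger_force: 34.4
```

Request:
arm_command(
  plan="0 0 0 0 0 0 0.7; 0 0 0 0 0 0 0; 0 0 0 0 0 0 0; 0 0 0 0 0 0 0; 0 0 0 0 0 0 0; 0 0 -0.4 0 0 0 0; 0 0 -0.9 0 0 0 0; 0 -0.5 -0.8 0 0 0 0; 0 -0.5 -0.4 0 0 0 0; 0 0 0 0 0 0 0",
)

```text
clock: 26.58
position: [0.486, -0.0419, 0.3658]
ee_rot: [1.0, 0.001, 0.002, -0.0]
ft_force: [-0.3, -0.3, -0.8]
grip_width: 0.997
finger_force: 0.0
```

```bash
cat > scan.py <<'E'
from h import *
import sys
d=np.load(sys.argv[1]+'.npz'); st={'position':d['st'][:3],'ee_rot':d['st'][3:]}; c={k:d[k] for k in('K','hand_eye','img')}
O=np.array([.591,-.014,0]); hsv=cv2.cvtColor(c['img'],cv2.COLOR_RGB2HSV).astype(int)
y=int(proj(c,O+np.array([0,75,56])/1000,st)[1])
a=int(proj(c,O+np.array([0,145,56])/1000,st)[0]);b=int(proj(c,O+np.array([0,50,56])/1000,st)[0])
def cls(p): h,s,v=p; return 'B' if 95<h<130 and s>40 else 'O' if h<13 and s>130 else 'W' if s>55 and v>105 else 'w' if s>55 else 'k'
last=None
for x in range(a,b):
    k=cls(hsv[y,x])
    if k!=last: print(k,x,'z56',round((ray(c,(x-.5,y),.0565,st)-O)[1]*1000,1),'z65',round((ray(c,(x-.5,y),.065,st)-O)[1]*1000,1)); last=k
E
python3 pad.py w11; python3 scan.py w11; echo; python3 scan.py w10
```

```text
26.575 [ 0.486  -0.0419  0.3658] [1.     0.0023 0.0045]
(44, 245, 34, 23) 487.0 z55 clamp x -184.2 -159.0 y 225.6 261.0
(351, 143, 13, 77) 712.5 z55 clamp x -129.2 -53.9 y -69.4 -58.7
(199, 66, 13, 31) 247.5 z55 clamp x -12.7 12.2 y 70.2 80.3
B 125 z56 145.8 z65 140.5
W 138 z56 134.2 z65 129.3
k 148 z56 125.4 z65 120.7
W 153 z56 120.9 z65 116.4
w 162 z56 112.9 z65 108.6
W 171 z56 104.9 z65 100.9
w 195 z56 83.6 z65 80.2
O 199 z56 80.0 z65 76.7
w 209 z56 71.2 z65 68.1
k 210 z56 70.3 z65 67.3

B 116 z56 145.1 z65 139.6
k 132 z56 131.2 z65 126.1
W 133 z56 130.4 z65 125.3
k 143 z56 121.7 z65 116.9
W 148 z56 117.3 z65 112.7
w 157 z56 109.5 z65 105.1
W 166 z56 101.7 z65 97.5
w 191 z56 79.9 z65 76.4
O 200 z56 72.1 z65 68.8
k 215 z56 59.0 z65 56.2
```

Request:
arm_command(
  plan="0 0.5 0.4 0 0 0 0; 0 0.45 0.8 0 0 0 0; 0 0 0.9 0 0 0 0; 0 0 0.43 0 0 0 0; 0 0 0 0 0 0 0; 0 0 0 0 0 0 0.3; 0 0 0 0 0 0 0.45; 0 0 0 0 0 0 0.45; 0 0 0 0 0 0 0.45; 0 0 0 0 0 0 0.45",
)

```text
clock: 27.88
position: [0.4859, -0.098, 0.2134]
ee_rot: [1.0, 0.001, 0.001, -0.002]
ft_force: [-0.5, 9.5, 4.6]
grip_width: 0.551
finger_force: 5.0
```

```bash
cat > th.py <<'E'
from h import *
import sys
def ang(c,st):
    hsv=cv2.cvtColor(c['img'],cv2.COLOR_RGB2HSV); m=cv2.inRange(hsv,(1,130,60),(15,255,255)); m[:,:150]=0
    k=max(cv2.findContours(m,0,2)[0],key=cv2.contourArea)
    W=np.array([(ray(c,p,.055,st))[:2] for p in np.argwhere(cv2.drawContours(m*0,[k],0,255,-1)>0)[:,::-1].astype(float)],np.float32)
    v=cv2.fitLine(W,2,0,.01,.01).ravel(); return np.arctan(v[1]/v[0]), (W[:,0].min()-.591).round(4)
for n in sys.argv[1:]:
    d=np.load(n+'.npz'); print(n,ang({k:d[k] for k in('K','hand_eye','img')},{'position':d['st'][:3],'ee_rot':d['st'][3:]}))
s=observe(); print('now',ang(capture('wrist'),s),s['position'].round(4),s['grip_width']*85,s['finger_force'],s['ft_force'].round(1),s['clock'])
E
python3 th.py w7 w8 w9
```

```text
w7 (np.float32(-0.002386394), np.float32(-0.1309))
w8 (np.float32(0.29788586), np.float32(-0.1269))
w9 (np.float32(0.2980972), np.float32(-0.1269))
now (np.float32(0.02707899), np.float32(-0.1303)) [ 0.4859 -0.098   0.2134] 46.872243555837294 5.011383444070816 [-0.5  9.5  4.6] 27.875
```

Request:
arm_command(
  plan="0 0 0 0 0 0 0.48; 0 0 0 0 0 0 0.48; 0 0 0 0 0 0 0.48",
)

```text
clock: 28.3
position: [0.4859, -0.0987, 0.2137]
ee_rot: [1.0, 0.001, 0.001, -0.001]
ft_force: [-2.7, 7.4, 8.8]
grip_width: 0.521
finger_force: 13.2
```

```bash
python3 th.py
```

```text
now (np.float32(0.06378923), np.float32(-0.1305)) [ 0.4859 -0.0987  0.2137] 44.31794445361916 13.173374086618423 [-2.7  7.4  8.8] 28.3
```

Request:
arm_command(
  plan="0 0 0 0 0 0 0.495; 0 0 0 0 0 0 0.505; 0 0 0 0 0 0 0.505; 0 0 0 0 0 0 0.505",
)

```text
clock: 28.85
position: [0.4859, -0.0995, 0.214]
ee_rot: [1.0, 0.001, 0.001, -0.0]
ft_force: [-3.7, 4.2, 12.5]
grip_width: 0.502
finger_force: 16.9
```

```bash
python3 th.py
python3 - <<'E'
from h import *
O=np.array([.591,-.014,0])
c=capture('side'); p=proj(c,O+[0,.075,.042]).astype(int); print(p)
a=c['img'][p[1]-25:p[1]+25,p[0]-30:p[0]+30]; w=capture('top'); q=proj(w,O+[0,.075,.05]).astype(int); b=w['img'][q[1]-25:q[1]+25,q[0]-30:q[0]+30]
save('fin',cv2.resize(np.hstack([a,b]),(800,334),interpolation=cv2.INTER_CUBIC))
E
```

```text
now (np.float32(0.0993378), np.float32(-0.1301)) [ 0.4859 -0.0995  0.214 ] 42.652178816873764 16.88394472002983 [-3.7  4.2 12.5] 28.85
[293 202]
```

View pics/fin.png

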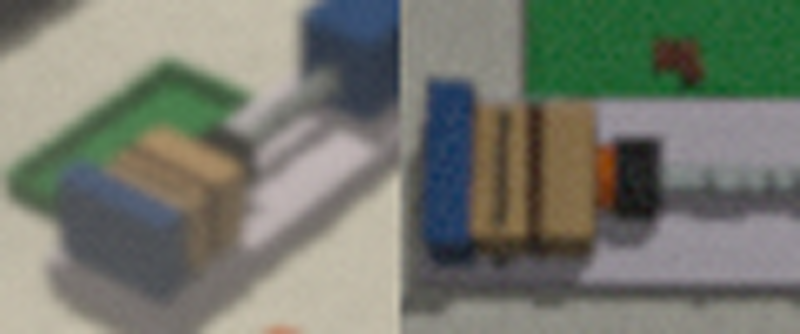

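The last view shows the stand on the blue stop, the pad about half in, the bed clear, the chips in the tray and the trigger held. Handing in.

```bash
python3 -c "
from cell import job_done
print(job_done())"
```

```text
the job is handed in; nothing more can be done
None
```

I handed the job in at about 29 s: the chips are in the green tray, the scraper is released and standing on its mat, the card stand is against the end stop, and the trigger is still held squeezed; I put the jaw at about 87 mm (pad roughly half-way in) from the trigger angle, and the top view agrees only to within a millimetre or two.

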